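# Clear the distance block and clamp the frame blank in the screw press

## Robot

A 6-joint arm with a two-finger parallel gripper is mounted at the origin on the work surface. World frame = base frame: x ahead of the robot, y to its left, z up, the work surface at z = 0. Lengths are in m, angles in degrees, forces in N, time in s.
With the tool pointing down it reaches from about 0.325 to 0.775 m from the base axis. Payload 9.3 kg.
Tool frame: the origin (TCP) lies midway between the tips of the shut fingers; the grasp point (between the pads) lies 19 mm behind it; z points along the fingers, y is the direction in which the jaws open and shut (so a half turn about z gives the same grasp; the last joint's range is limited). The gripper opens to 85 mm and grips with 20 to 120 N. Pads are 22 mm wide; open, the fingers measure 114 mm over their backs; the gripper's body (76 mm by 85 mm) begins 54 mm behind the grasp point. The pads swing forward as they close: fully open they stand 13 mm farther back than shut.
Start: joints at [67.575, 14.817, 1.232, 76.415, 0, 81.257], TCP at [0.13, 0.534, 0.231] pointing down, gripper open.
Joint ranges: [-174.27, 174.27], [-52.1, 104.24], [-59.71, 78.15], [-110.17, 111.67], [-87.03, 83.33], [-180, 180]. Speed limits (degrees/s): [127.2, 127.2, 159.86, 180, 180, 180].

## Interface

Orientations are given as [roll, pitch, yaw] about the fixed x, y, z axes, in that order (R = Rz(yaw) Ry(pitch) Rx(roll)).
In Python, from station import robot, jaws, status, vision gives the robot as it stands. The module is installed in compiled form; this text tells all that it offers. Calls block until the motion is done:
- robot.goto(position, orientation): joint-space move of the TCP to a pose.
- robot.line_to(position, frame=None, v=0.15, until_force=None): straight line of the TCP; frame=None keeps the orientation; v is the mean speed in m/s. With until_force (N) it stops when the force on the tool has changed by that much, and returns True; else False.
- robot.goto_joints(angles): joint-space move.
- jaws.gripper_to(opening, squeeze=None): finger opening in m; squeeze is the grip in N (None keeps the last); returns when the fingers have stopped.
- robot.pause(seconds).
- robot.inverse_kinematics(position, orientation): joint angles nearest the present ones, or None.
- status.sense(): the state.
- vision.camera(name): name is "side" or "top" or "wrist"; returns a dict with "frame" (384x512x3 uint8, red, green, blue), "depth" (384x512 float32, m along the optical axis (not along the pixel's ray), 0 where there is no reading), "fx", "fy", "cx", "cy" (pixels), "D" ([k1, k2, p1, p2, k3] as OpenCV has them; the pictures are not rectified), "rvec" (rotation vector, rad) and "tvec" (3), from world to camera coordinates, as OpenCV has them. Camera axes: x right, y down, z forward; pixel columns grow to the right and rows downward; lengths in m; the calibration is good to about 2 mm. A picture is of the moment at which its call begins.
A pose or a line that the arm cannot do raises robot.Unreachable and nothing moves.
- robot.hand_in(): hands the job in, once; it reports no verdict.
Trained networks look in the newest picture that a camera, given by its name, has taken for a name from the list of things; names that differ only in an ending like _2 or _b are one class to them, and where a whole thing is asked for, a point or a joint stands for the part that bears it (a point fixed in the world has none). Each returns a list of dicts, best first, with "p" (0 to 1); they miss things now and then, are a little off and sometimes report something else, mostly with a low value. They report only what shows in the picture. A call takes as long as a camera call. They do not tell look-alikes from the thing itself.
- vision.cut_out(thing, camera): "region" (384x512 bool, what is visible of it).
- vision.mark_of(thing, camera): "at" ([x, y, z] in m, in world coordinates, good to about 4 mm: a listed point, or the origin of a listed thing).
The state is a dict: "time_s": time; "qpos": joint angles; "joint_vel": joint speeds; "joint_efforts": joint torques, N m; "ee_pos": TCP position; "eef_rot": TCP orientation; "ft_force": force on the tool from outside, world axes, zero at the start; "ft_torque": the same for the moment, N m; "finger_gap": finger opening in m.
Only numpy, scipy, OpenCV 4.12 (cv2) and the standard library are available. Lean on these libraries where they do the work, as an engineer would, in place of code of your own. Each camera call takes 0.05 s, during which the arm holds its last target.

## Task

Draw the steel distance block out from under the foot of the small screw press and set it down, not dropped, flat on its base in the shallow wooden tray. Then turn the press's bar knob clockwise all the way down to its stop, so that the foot clamps the brown blank in its nest, and let go. Leave the reel, the pot and the screwdriver where they are.

Things in the scene. Friction and masses are not known exactly. Their poses are not given: they have to be found in the camera images.
- press: Dark cast-iron screw press, fixed to the bench. Origin: centre of its bed's underside. Bed 220 (x) x 150 (y) x 20 mm high; its open front faces its -x, towards the robot. Two posts (44 x 24 mm) at x = +45, y = +-63 mm carry a cross beam. The upright screw passes through the beam at x = +45, y = 0. Four strips 5 mm high on the bed form a nest round the blank.
- beam_top (a point): Centre of the top of the press's cross beam, 105 mm above the bench, on the screw axis. The beam is 50 (x) x 150 (y) mm, 20 mm thick; a brass collar of 24 mm radius stands 4 mm above it round the screw.
- blank: Brown acetate blank for spectacle frames, a loose slab 150 (x) x 80 (y) x 8 mm; origin: centre of its underside. It lies in the nest on the bed, origin at press x = -12, y = 0, z = 20 mm (top face 28 mm above the bench, 3 mm above the strips), with up to 2 mm of play. It must stay in the nest.
- block: Loose steel block, about 0.4 kg, L-shaped: tongue 120 (x) x 30 (y) x 16 mm high; on its -x end an upright grip 28 (x) x 22 (y) mm, centre x = -42, from z = 16 to 60 mm. Origin: centre of the underside. Starts flat on the blank, grip to the press's front, tongue end under the foot (1 to 5 mm gap): pull it 50 mm or more along the press's -x before lifting. Grip it across y.
- tray: Shallow open wooden tray, loose, 0.8 kg, 200 (x) x 160 (y) x 30 mm high outside, walls and floor 5 mm thick, origin at the centre of its underside. It stands on one side of the press, the reel on the other.
- knob_grip (a point): Point on the screw axis in the black bar knob on top of the press, 14 mm below its top. The bar is 64 mm long along this point's x, 18 mm thick along its y, 42 mm high (28 mm of it below this point; under it a collar 6 mm high, 19 mm radius); z is up. It turns and sinks with the knob: 171 mm above the bench at joint value 0, 147 mm at the stop.
- screw (a joint): Turn of the knob in rad: 0 at the top, grows clockwise seen from above, hard stop at 3.0 (fully down). Steep thread: knob, ram and foot sink 50 mm a turn (7.96 mm per rad), so a grasp must sink as it turns. Starts between 0 and 0.4. Stays where left: friction 0.08 N m. The foot meets the blank at about 2.56; from there it turns stiffer, up to 0.15 N m.
- foot: Round rubber-faced foot under the ram, radius 15 mm; origin: centre of its lower face, on the screw axis, 48 mm above the bench at joint value 0. Spring-loaded: yields upwards by up to 6 mm (3 N to start, 1.5 N per mm more); at the stop it is pressed in 3.5 mm and clamps the blank with about 8 N.
- reel: Bystander: reel of metal wire lying flat, flanges 75 mm radius, 62 mm high, 1.2 kg, origin at the centre of its underside.
- pot: Bystander: open black plastic pot, 45 mm rim radius, 70 mm high, origin at the centre of its underside, to the left of and behind the press.
- driver: Bystander: screwdriver 180 mm long with a wooden handle, lying on the bench behind the press, along its own x axis.
Not all that is in view belongs to the job. Of the things shaped like the block, the steel one is meant. There is more than one size of the blank; the job needs the larger.

How it is judged (in metres and radians):
On the way, in this order (a step that is already met when the one before it is completed fails the run):
1. the distance block lies flat in the tray and is let go (x of block in the frame of tray between -0.09 and 0.09 m and y of block in the frame of tray between -0.07 and 0.07 m and z of block in the frame of tray below 0.01 m and angle between block's own z axis and vertical below 0.15 rad and contact force between the fingers and block below 0.1 N), for 0.2 s.
2. the knob is turned down to its stop and the foot presses on the blank (value of joint screw above 2.75 rad and contact force between foot and blank above 3.5 N), for 0.2 s.
At the end, for the whole second after the job is handed in: The distance block lies flat on its base inside the tray (on its floor, tilt under 0.15 rad), released and at rest; the blank is still in its nest (within 6 mm); the knob is within 0.25 rad of its lower stop (joint above 2.75), at rest, and the foot presses on the blank with more than 3.5 N (all of step 1 and all of step 2 and x of blank in the frame of press between -0.018 and -0.006 m and y of blank in the frame of press between -0.006 and 0.006 m and z of blank in the frame of press below 0.024 m and linear speed of block below 0.02 m/s and velocity of joint screw between -0.1 and 0.1 rad/s); the robot touches nothing.
It fails at once if the wire reel is moved by more than 25 mm (distance of reel from where it was at the start of the episode above 0.025 m).
It fails at once if the black pot is moved by more than 25 mm (distance of pot from where it was at the start of the episode above 0.025 m).
It fails at once if the screwdriver is moved by more than 25 mm (distance of driver from where it was at the start of the episode above 0.025 m).
It fails at once if the block is dropped: in free fall more than 50 mm above the bench (contact force between block and anything else below 0.02 N and height (world z) of block above 0.05 m).
It fails at once if the blank leaves its nest (height (world z) of blank above 0.04 m).
It also fails if it takes over 64 s, if anything falls off the work surface, if the arm or the gripper's body presses on something with over 40 N, if the wrist force passes 120 N, or if a joint passes its speed limit or range.

## Working session

There is one attempt and no reset: what is moved stays moved. The work goes in short steps, each a Python script; the robot and the scene stay as the last script left them, time stands still between calls to the robot, and variables do not carry over. Pictures are saved under pics/ and viewed, and the job is handed in when it is done.

```bash
mkdir -p pics; ls
cat > h.py <<'E'
import numpy as np, cv2
from station import robot, jaws, status, vision
def snap(cam,name,crop=None,scale=1):
    c=vision.camera(cam); im=c["frame"][:,:,::-1].copy()
    if crop: x0,y0,x1,y1=crop; im=im[y0:y1,x0:x1]
    if scale!=1: im=cv2.resize(im,None,fx=scale,fy=scale,interpolation=cv2.INTER_CUBIC)
    cv2.imwrite("pics/"+name,im); return c
def KD(c):
    return np.array([[c["fx"],0,c["cx"]],[0,c["fy"],c["cy"]],[0,0,1]]),np.array(c["D"],float)
def world(c,us,vs):
    K,D=KD(c); us=np.asarray(us);vs=np.asarray(vs)
    d=c["depth"][vs,us]
    n=cv2.undistortPoints(np.stack([us,vs],-1).reshape(-1,1,2).astype(float),K,D).reshape(-1,2)
    P=np.c_[n*d[:,None],d]
    R=cv2.Rodrigues(np.array(c["rvec"],float))[0]
    W=(P-np.array(c["tvec"]).ravel())@R
    W[d<=0]=np.nan
    return W
def cloud(c):
    v,u=np.mgrid[0:384,0:512]
    return world(c,u.ravel(),v.ravel()).reshape(384,512,3)
def proj(c,pts):
    K,D=KD(c)
    return cv2.projectPoints(np.asarray(pts,float).reshape(-1,3),np.array(c["rvec"],float),np.array(c["tvec"],float),K,D)[0].reshape(-1,2)
E
python3 - <<'E'
from h import *
import pickle
for n in ("top","side","wrist"):
    c=snap(n,n+"0.png",scale=1.5); pickle.dump(c,open(n+"0.pkl","wb"))
    for t in ["press","beam_top","blank","block","tray","knob_grip","reel","pot","driver"]:
        try: print(n,t,[(np.round(m["at"],3).tolist(),round(m["p"],2)) for m in vision.mark_of(t,n)])
        except Exception as e: print(n,t,e)
print(status.sense())
E
```

```text
pics
top press [([0.543, 0.036, 0.001], 0.87)]
top beam_top [([0.583, 0.054, 0.105], 0.56)]
top blank [([0.532, 0.032, 0.02], 0.68), ([0.341, -0.125, 0.003], 0.6)]
top block [([0.67, -0.175, 0.002], 0.85), ([0.486, -0.167, 0.004], 0.67)]
top tray [([0.475, -0.341, -0.003], 0.73), ([0.588, 0.048, 0.17], 0.55)]
top knob_grip [([0.588, 0.049, 0.167], 0.7)]
top reel []
top pot [([0.672, 0.259, -0.003], 0.75)]
top driver [([0.772, -0.068, 0.0], 0.7)]
side press [([0.537, 0.037, 0.001], 0.63)]
side beam_top [([0.58, 0.049, 0.105], 0.64)]
side blank [([0.338, -0.129, -0.002], 0.9), ([0.534, 0.034, 0.018], 0.88), ([0.536, 0.039, 0.0], 0.43)]
side block [([0.54, 0.037, 0.027], 0.85), ([0.482, -0.165, -0.005], 0.74), ([0.669, -0.175, -0.001], 0.7)]
side tray [([0.474, -0.344, -0.002], 0.67)]
side knob_grip [([0.584, 0.051, 0.172], 0.61)]
side reel [([0.437, 0.356, 0.002], 0.65), ([0.586, 0.05, 0.047], 0.59)]
side pot [([0.671, 0.258, 0.001], 0.86)]
side driver [([0.771, -0.071, 0.001], 0.69)]
wrist press []
wrist beam_top []
wrist blank []
wrist block []
wrist tray []
wrist knob_grip []
wrist reel [([0.441, 0.357, -0.005], 0.92)]
wrist pot []
wrist driver []
{'time_s': 1.5, 'qpos': array([6.75749550e+01, 1.48159588e+01, 1.23234346e+00, 7.64159132e+01,
       3.25539639e-04, 8.12584808e+01]), 'joint_vel': array([-0.03295521,  0.03511699,  0.01596018,  0.06573223, -0.02788441,
       -0.03444987]), 'joint_efforts': array([-1.54099227e-03, -5.55382240e+01,  3.44730556e+01,  1.39174430e-03,
       -2.14339152e-04, -2.41900025e-06]), 'ee_pos': array([0.1300918 , 0.53438924, 0.23128898]), 'eef_rot': array([ 1.79999485e+02, -2.50114090e-04,  1.66316474e+02]), 'ft_force': array([-0.86255706, -0.27746121, -0.09596814]), 'ft_torque': array([-0.00932675,  0.02265678, -0.02737902]), 'finger_gap': 0.08519787315456358}
```

View pics/top0.png

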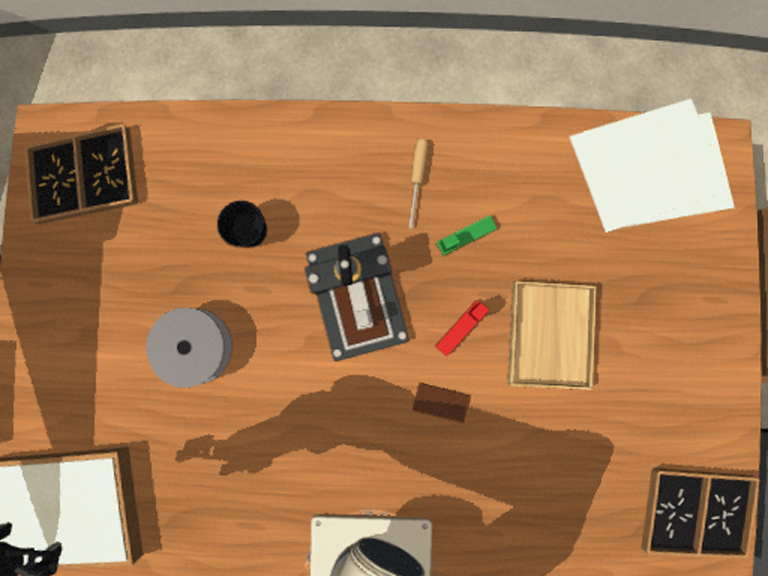

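View pics/side0.png

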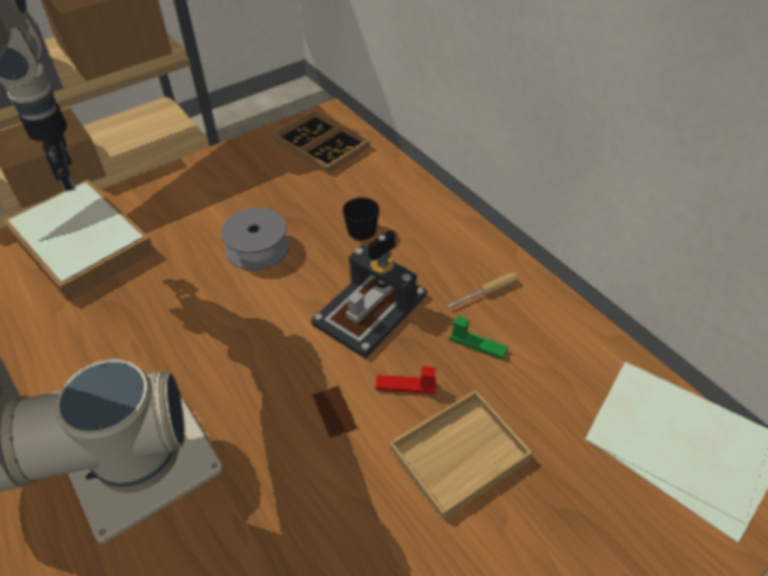

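The steel block is grey-white, in the press at about (360,305) of the enlarged top picture. The look-alikes are red at (462,327) and green at (467,235). The larger blank lies in the press, and the small one at (441,402) is a decoy. Next I'll measure the press yaw and take a close crop.

Run:
```python
from h import *
import pickle
c=pickle.load(open("top0.pkl","rb")); s=pickle.load(open("side0.pkl","rb"))
vis=[]
for nm,cc,cr in(("top",c,(195,145,285,245)),("side",s,(200,125,295,245))):
    x0,y0,x1,y1=cr
    cv2.imwrite(f"pics/crop_{nm}.png",cv2.resize(cc["frame"][y0:y1,x0:x1,::-1],None,fx=5,fy=5,interpolation=cv2.INTER_CUBIC))
W=cloud(c); S=cloud(s)
def rect(P):
    r=cv2.minAreaRect((P[:,:2]*1000).astype(np.float32)); return r
reg=lambda W,x0,x1,y0,y1,z0,z1:(W[...,0]>x0)&(W[...,0]<x1)&(W[...,1]>y0)&(W[...,1]<y1)&(W[...,2]>z0)&(W[...,2]<z1)
for nm,A in(("top",W),("side",S)):
    m=reg(A,.4,.7,-.08,.16,.01,.2); P=A[m]; print(nm,"press all",m.sum(),rect(P))
    m=reg(A,.4,.7,-.08,.16,.095,.112); print("beam",m.sum(),rect(A[m]),np.median(A[m][:,2]))
    m=reg(A,.4,.7,-.08,.16,.015,.023); print("bed",m.sum(),rect(A[m]),np.median(A[m][:,2]))
    m=reg(A,.4,.7,-.08,.16,.15,.2); print("knob",m.sum(),rect(A[m]),A[m].mean(0),np.percentile(A[m][:,2],[50,90]))
    m=reg(A,.4,.6,-.08,.16,.082,.095); print("grip",m.sum(),rect(A[m]) if m.sum()>2 else'',A[m].mean(0))
    m=reg(A,.3,.7,-.5,-.22,.015,.04); print("tray wall",m.sum(),rect(A[m]),np.percentile(A[m][:,2],[50,95]))
    m=reg(A,.4,.6,-.42,-.26,-.01,.015); print("tray floor",np.median(A[m][:,2]))
print(np.round(-cv2.Rodrigues(np.array(c["rvec"]))[0].T@np.array(c["tvec"]).ravel(),3),np.round(-cv2.Rodrigues(np.array(s["rvec"]))[0].T@np.array(s["tvec"]).ravel(),3))
```

```text
top press all 4008 ((557.1719360351562, 8.361190795898438), (230.91610717773438, 218.19212341308594), 16.43756103515625)
beam 822 ((585.6524658203125, 52.17591857910156), (50.389915466308594, 150.1127471923828), 16.504976272583008) 0.1055399244328506
bed 1397 ((557.1719360351562, 8.361190795898438), (230.91610717773438, 218.19212341308594), 16.43756103515625) 0.020067290167015486
knob 211 ((585.6675415039062, 51.95954513549805), (64.19212341308594, 18.232601165771484), 6.482481479644775) [0.58432038 0.05087481 0.18121605] [0.1831416  0.18555128]
grip 96 ((524.3056030273438, 31.787185668945312), (80.22916412353516, 142.84512329101562), 16.766359329223633) [0.50713005 0.02748458 0.08859844]
tray wall 651 ((536.4224853515625, -333.07537841796875), (343.6601867675781, 189.6776885986328), 6.788662910461426) [0.02841998 0.03248251]
tray floor 0.004835689264504665
side press all 3159 ((556.1422729492188, 4.3490753173828125), (232.76812744140625, 222.16844177246094), 16.747507095336914)
beam 506 ((584.6082153320312, 47.8458366394043), (52.511817932128906, 150.1832733154297), 17.475297927856445) 0.104463223764276
bed 773 ((558.8543090820312, 21.99968719482422), (179.09124755859375, 280.9404296875), 89.07610321044922) 0.019588349873678117
knob 214 ((583.4661865234375, 47.70362091064453), (64.33881378173828, 20.31705665588379), 6.141090393066406) [0.58122911 0.04448371 0.17265371] [0.17603096 0.18458277]
grip 126 ((530.0753784179688, 27.134010314941406), (89.74626159667969, 149.25657653808594), 21.767169952392578) [0.53545675 0.02884101 0.08834151]
tray wall 850 ((538.5013427734375, -335.8399658203125), (347.2783203125, 188.77381896972656), 7.314847469329834) [0.02677396 0.03190676]
tray floor 0.004251686866505873
[ 0.484 -0.019  1.068] [ 0.039 -0.734  1.095]
```

View crops.

View pics/crop_top.png

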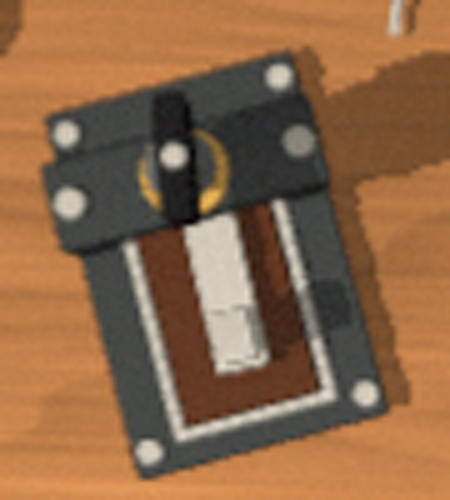

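View pics/crop_side.png

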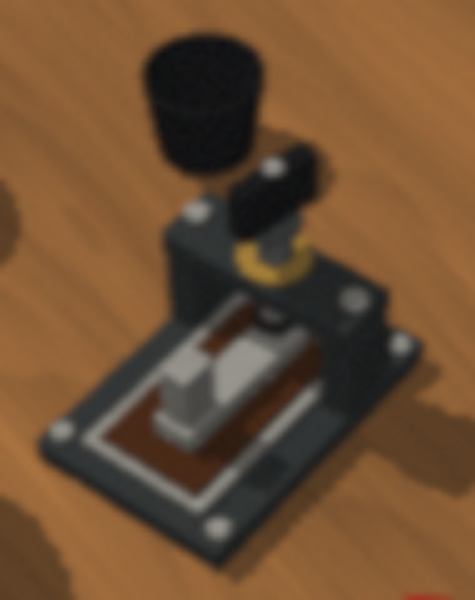

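Run:
```python
from h import *
import pickle
c=pickle.load(open("top0.pkl","rb")); s=pickle.load(open("side0.pkl","rb"))
rect=lambda P:cv2.minAreaRect((P[:,:2]*1000).astype(np.float32))
psi=np.radians(16.6); R=np.array([[np.cos(psi),-np.sin(psi)],[np.sin(psi),np.cos(psi)]])
ax=np.array([.585,.0505]); o=ax-R@[.045,0]; print("press o",o)
for nm,cc in(("top",c),("side",s)):
    A=cloud(cc); L=A.copy(); L[...,:2]=(A[...,:2]-o)@R
    def sel(x0,x1,y0,y1,z0,z1): return (L[...,0]>x0)&(L[...,0]<x1)&(L[...,1]>y0)&(L[...,1]<y1)&(L[...,2]>z0)&(L[...,2]<z1)
    m=sel(-.12,.12,-.08,.08,.016,.024); print(nm,"bed ext",np.percentile(L[m],[0.5,99.5],axis=0)[:,:2])
    m=sel(-.1,.02,-.05,.05,.075,.1); print("grip top",m.sum(),L[m].mean(0),np.median(L[m],0), rect(A[m]) if m.sum()>3 else'')
    m=sel(-.1,.015,-.05,.05,.04,.047); print("tongue top",m.sum(),L[m].mean(0),rect(A[m]),np.percentile(L[m],[2,98],axis=0))
    m=sel(.02,.07,-.08,.08,.1,.108); print("beam",np.percentile(L[m],[1,99],axis=0))
    m=sel(.0,.1,-.04,.04,.165,.2); print("knob top",m.sum(),rect(A[m]),np.percentile(L[m][:,2],[10,50,90]))
    m=vision.cut_out("tray",nm)
    for q in m:
        P=A[q["region"]]; P=P[np.isfinite(P).all(1)]; print("tray",q["p"],rect(P),P.mean(0), np.percentile(P[:,2],[5,50,95]))
```

```text
press o [0.54187548 0.03764402]
top bed ext [[-0.10848844 -0.07318763]
 [ 0.11063336  0.07608957]]
grip top 87 [-0.04445411 -0.00049987  0.0878679 ] [-0.04469452 -0.00063891  0.08806389] ((499.3681640625, 24.531423568725586), (28.004425048828125, 21.938608169555664), 12.596597671508789)
tongue top 183 [-0.01480461 -0.00167879  0.04395996] ((519.3125, 30.013940811157227), (76.38377380371094, 29.614198684692383), 15.564240455627441) [[-0.06110094 -0.01549097  0.0405598 ]
 [ 0.01349805  0.01359341  0.04678065]]
beam [[ 0.02139751 -0.07266308  0.10065712]
 [ 0.06945626  0.07519091  0.1078598 ]]
knob top 199 ((585.66455078125, 51.91359329223633), (64.18501281738281, 18.17232894897461), 6.230967044830322) [0.17953438 0.18325662 0.18559897]
tray 0.79 ((478.17840576171875, -349.15142822265625), (178.4396209716797, 206.1102294921875), 88.3160629272461) [ 0.47600571 -0.34496111  0.00866332] [0.00190151 0.00568828 0.02973245]
side bed ext [[-0.11076244 -0.07688915]
 [ 0.10416392  0.07335636]]
grip top 85 [-0.03968675 -0.0028577   0.08553965] [-0.04530636 -0.0046498   0.0856505 ] ((522.4082641601562, 34.63502502441406), (78.87767791748047, 92.05615234375), 15.667314529418945)
tongue top 98 [-0.01742849 -0.00795194  0.04362136] ((519.7034912109375, 25.92831802368164), (77.85367584228516, 29.65134048461914), 15.32275390625) [[-0.06242628 -0.01946737  0.04043757]
 [ 0.0140343   0.00851551  0.0467992 ]]
beam [[ 0.02025887 -0.07558832  0.10024017]
 [ 0.06865745  0.0707421   0.10789754]]
knob top 154 ((583.4661865234375, 47.70362091064453), (64.33881378173828, 20.31705665588379), 6.141090393066406) [0.16828474 0.18100316 0.18501614]
tray 0.78 ((482.4266052246094, -337.6226806640625), (175.44631958007812, 216.82859802246094), 86.7529296875) [ 0.47537684 -0.34275621  0.00849912] [0.00095798 0.0051417  0.02911604]
```

The close crop confirms the steel block: grip at press x≈-44, top at 88 mm, tongue top at 44 mm. The press yaw is about 16.6° and the bar yaw about 6°. Next, a hover above the block to refine with the wrist camera.

Run:
```python
from h import *
import pickle
robot.goto([0.47,0.02,0.28],[180,0,196])
print(status.sense()["qpos"],status.sense()["ee_pos"],status.sense()["time_s"])
c=snap("wrist","wrist1.png",scale=1.5); pickle.dump(c,open("wrist1.pkl","wb"))
for t in ["press","beam_top","blank","block","knob_grip"]:
    print(t,[(np.round(m["at"],3).tolist(),round(m["p"],2)) for m in vision.mark_of(t,"wrist")])
A=cloud(c); rect=lambda P:cv2.minAreaRect((P[:,:2]*1000).astype(np.float32))
psi=np.radians(16.6); R=np.array([[np.cos(psi),-np.sin(psi)],[np.sin(psi),np.cos(psi)]])
o=np.array([.5419,.0376]); L=A.copy(); L[...,:2]=(A[...,:2]-o)@R
def sel(x0,x1,y0,y1,z0,z1): return (L[...,0]>x0)&(L[...,0]<x1)&(L[...,1]>y0)&(L[...,1]<y1)&(L[...,2]>z0)&(L[...,2]<z1)
for n,a in dict(grip=(-.08,.0,-.05,.05,.08,.1),tongue=(-.1,.02,-.05,.05,.04,.047),beam=(.0,.1,-.1,.1,.1,.108),bed=(-.13,.13,-.1,.1,.016,.023),knob=(0,.1,-.05,.05,.165,.2)).items():
    m=sel(*a); print(n,m.sum(), rect(A[m]) if m.sum()>5 else '',np.percentile(L[m],[1,50,99],axis=0).round(4).tolist() if m.sum() else '')
```

```text
[-7.74094730e+00  6.36695168e+00 -2.46820637e+00  8.11656763e+01
  7.20765156e-03 -2.37743333e+01] [0.46999079 0.02051894 0.27996722] 3.8083
press []
beam_top [([0.584, 0.05, 0.101], 0.65), ([0.585, 0.05, 0.168], 0.28)]
blank [([0.528, 0.032, 0.017], 0.63), ([0.342, -0.128, 0.001], 0.63)]
block [([0.486, -0.166, -0.0], 0.87), ([0.54, 0.038, 0.028], 0.77), ([0.531, 0.03, 0.018], 0.57), ([0.664, -0.172, -0.002], 0.55)]
knob_grip [([0.585, 0.051, 0.169], 0.6)]
grip 345 ((497.6737365722656, 23.546768188476562), (27.930164337158203, 21.42367935180664), 15.846531867980957) [[-0.0603, -0.0116, 0.0807], [-0.0475, -0.0009, 0.0883], [-0.0327, 0.0099, 0.0899]]
tongue 598 ((521.1166381835938, 29.316455841064453), (84.66780090332031, 30.039493560791016), 14.945555686950684) [[-0.0643, -0.0177, 0.0408], [-0.0054, -0.002, 0.0444], [0.0197, 0.0135, 0.0462]]
beam 2409 ((583.0419921875, 50.367069244384766), (49.92202377319336, 149.8924102783203), 16.75094985961914) [[0.0188, -0.0725, 0.1006], [0.0361, -0.0014, 0.1053], [0.067, 0.0737, 0.1074]]
bed 3543 ((515.09716796875, 30.097000122070312), (166.29811096191406, 149.8900909423828), 16.73284339904785) [[-0.1106, -0.0735, 0.0178], [-0.0606, 0.0021, 0.0204], [0.0409, 0.0743, 0.0224]]
knob 936 ((582.9534912109375, 50.65215301513672), (63.82093048095703, 18.053640365600586), 6.613414764404297) [[0.0116, -0.012, 0.1662], [0.0357, 0.0008, 0.1835], [0.0729, 0.0137, 0.1865]]
```

View pics/wrist1.png

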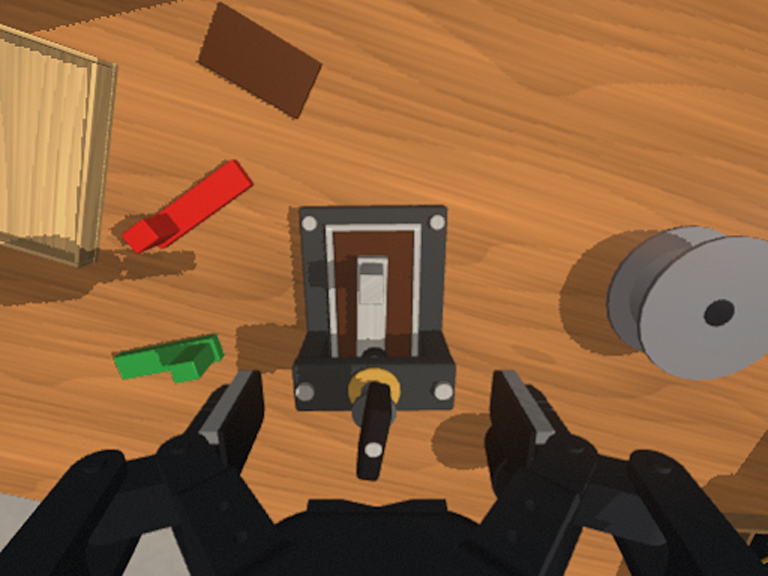

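Run:
```python
from h import *
yaw=195.9
g=[.4985,.0238]
jaws.gripper_to(0.06)
robot.goto([*g,.16],[180,0,yaw])
print(robot.line_to([*g,.053],v=0.08,until_force=8))
s=status.sense(); print(s["ee_pos"],s["ft_force"],s["finger_gap"])
jaws.gripper_to(0.0,squeeze=70)
s=status.sense(); print(s["ee_pos"],s["ft_force"],s["ft_torque"],s["finger_gap"],s["time_s"])
c=snap("wrist","w2.png",scale=1.2)
```

```text
False
[0.49879338 0.0237715  0.0534073 ] [0.25421772 0.20636253 0.66572636] 0.06005001287041529
[0.49875001 0.02367307 0.05336315] [-0.67889044 -1.00254101  4.86051545] [-0.1670322   0.15263683 -0.0358142 ] 0.02111467617150385 6.9667
```

View pics/w2.png

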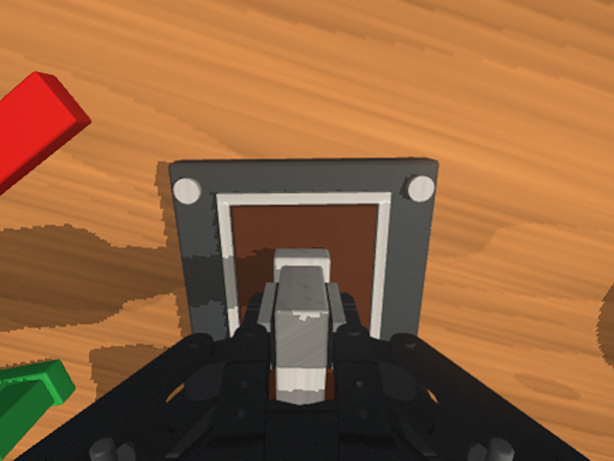

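The block's grip sits between both pads in the centre of the picture (about (302,310)), and the gap reads 21 mm against the 22 mm grip. Now I'll pull it out, lift it, and carry it to the tray.

Run:
```python
from h import *
p=status.sense()["ee_pos"].copy()
robot.line_to([p[0],p[1],p[2]+.0006],v=0.02)
s=status.sense(); print(s["ft_force"],s["ft_torque"])
psi=np.radians(16.65); d=-np.array([np.cos(psi),np.sin(psi)])
q=p[:2]+d*.072
print(robot.line_to([*q,p[2]+.0006],v=0.05,until_force=15))
s=status.sense(); print(s["ee_pos"],s["ft_force"],s["ft_torque"],s["finger_gap"])
robot.line_to([*q,.16],v=0.1)
s=status.sense(); print(s["ee_pos"],s["ft_force"],s["ft_torque"],s["finger_gap"],s["time_s"])
snap("side","s2.png",scale=1.5);c=snap("top","t2.png",scale=1.5)
A=cloud(c)
L=A.copy(); R=np.array([[np.cos(psi),-np.sin(psi)],[np.sin(psi),np.cos(psi)]]); L[...,:2]=(A[...,:2]-[.5415,.0375])@R
# tray
rect=lambda P:cv2.minAreaRect((P[:,:2]*1000).astype(np.float32))
m=(A[...,0]>.34)&(A[...,0]<.62)&(A[...,1]>-.45)&(A[...,1]<-.235)&(A[...,2]>.02)&(A[...,2]<.04)
print("tray",m.sum(),rect(A[m]),vision.mark_of("tray","top"))
```

```text
[ 0.08564427 -0.87749436 -3.6482825 ] [-0.09068377  0.1366943  -0.0305384 ]
False
[0.43002858 0.00305011 0.05395951] [ 0.07507899  0.77820172 -4.45087962] [-0.03988052  0.15432977 -0.01825251] 0.021164945723053826
[0.42943193 0.00309295 0.1594285 ] [-0.0740418  -0.82389806 -4.40539872] [-0.03223603  0.09247976 -0.01660506] 0.021384917059662185 10.0667
tray 552 ((475.470458984375, -342.0955505371094), (161.65383911132812, 201.9761199951172), 87.72725677490234) [{'at': [0.4759, -0.3424, -0.0043], 'p': 0.74}, {'at': [0.6693, 0.2558, -0.0032], 'p': 0.58}]
```

View pics/s2.png

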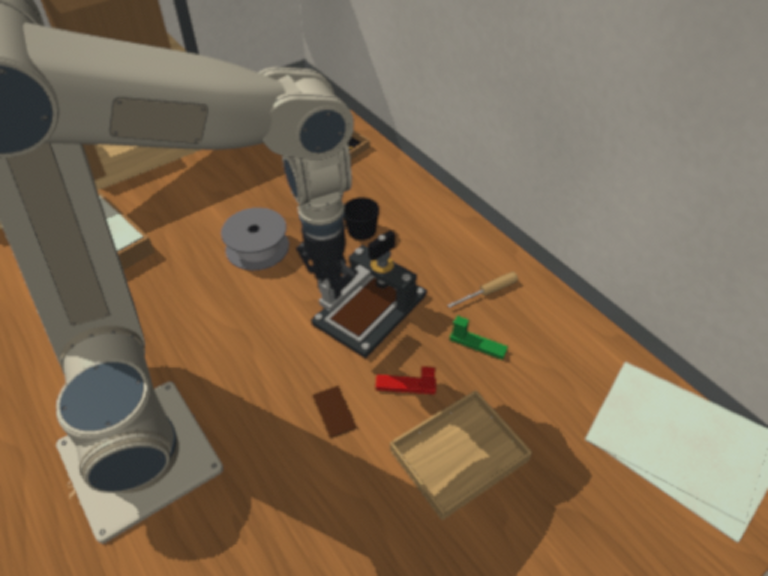

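View pics/t2.png

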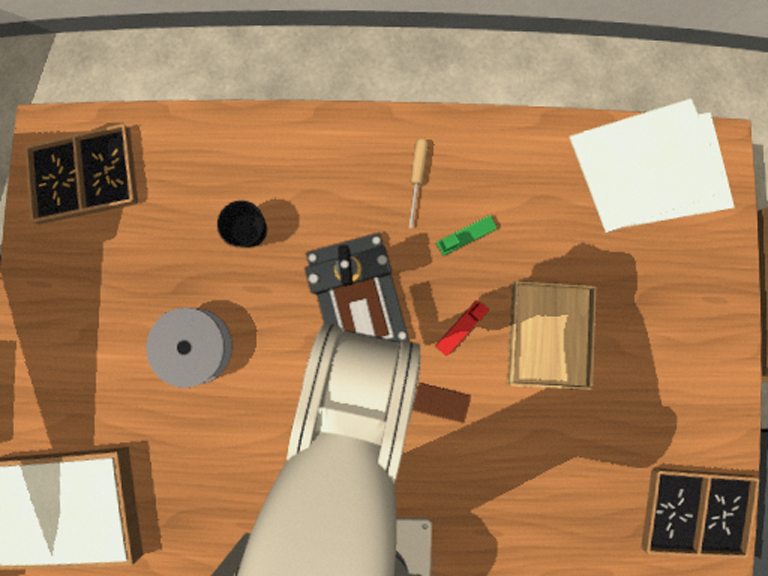

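The side picture shows the block held and the blank still in its nest at about (365,305). The force reading of 4.4 N matches the block's weight. Next, into the tray.

Run:
```python
from h import *
t=[.4335,-.340]
robot.goto([*t,.17],[180,0,177.7])
robot.line_to([*t,.045],v=0.12)
robot.pause(.2)
s=status.sense(); print(s["ee_pos"],s["eef_rot"],s["ft_force"])
print(robot.line_to([*t,.028],v=0.02,until_force=3))
s=status.sense(); print(s["ee_pos"],s["ft_force"],s["ft_torque"],s["finger_gap"],s["time_s"])
snap("side","s3.png",(230,230,380,350),4);snap("wrist","w3.png")
```

```text
[ 0.43371938 -0.3402397   0.04556938] [-1.79958407e+02  4.42082838e-02  1.77698503e+02] [-0.39931655 -0.55033974 -4.3798491 ]
True
[ 0.43333956 -0.33991365  0.03038026] [0.48398639 0.4192607  5.42584062] [ 0.06609181  0.04799479 -0.02402441] 0.02102940155776601 13.5917
```

View pics/s3.png

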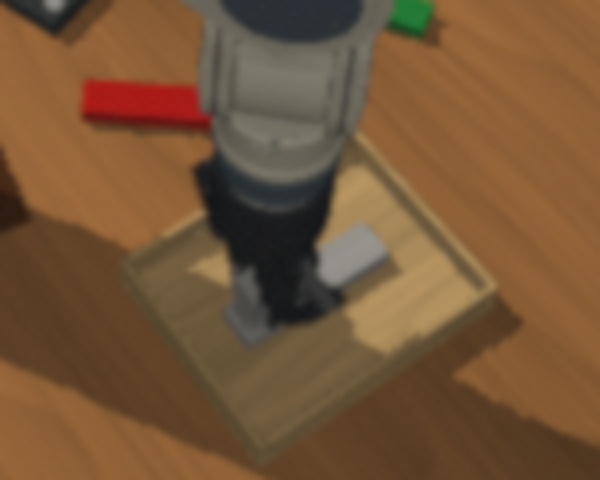

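View pics/w3.png

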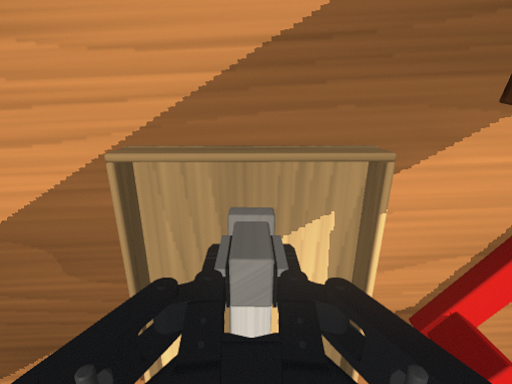

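The block touched down at z=0.0304, as predicted, and sits near the middle of the tray. I'll release it and check.

Run:
```python
from h import *
jaws.gripper_to(0.05); robot.pause(.3)
s=status.sense(); print(s["ft_force"],s["finger_gap"])
p=s["ee_pos"]; robot.line_to([p[0],p[1],.2],v=0.15)
robot.goto([.5845-.06,.0505,.28],[180,0,186.4])
c=snap("top","t4.png",(300,150,450,280),4)
print("block",[(np.round(m["at"],3).tolist(),round(m["p"],2)) for m in vision.mark_of("block","top")])
A=cloud(c); rect=lambda P:cv2.minAreaRect((P[:,:2]*1000).astype(np.float32))
B=(A[...,0]>.38)&(A[...,0]<.57)&(A[...,1]>-.40)&(A[...,1]<-.28)
for z0,z1 in((.018,.026),(.055,.075)):
    m=B&(A[...,2]>z0)&(A[...,2]<z1); print(m.sum(),rect(A[m]),np.median(A[m][:,2]))
c=snap("wrist","w4.png"); A=cloud(c)
m=(abs(A[...,0]-.584)<.05)&(abs(A[...,1]-.05)<.05)&(A[...,2]>.165)&(A[...,2]<.2)
print("knob",m.sum(),rect(A[m]),np.percentile(A[m][:,2],[50,90]))
print("kg",[(np.round(m["at"],3).tolist(),round(m["p"],2)) for m in vision.mark_of("knob_grip","wrist")])
s=status.sense(); print(s["qpos"],s["time_s"])
```

```text
[-0.53619692  0.58178859  0.66127076] 0.05008671132451434
block [([0.478, -0.344, 0.005], 0.9), ([0.486, -0.169, 0.001], 0.61)]
342 ((476.5653381347656, -334.14984130859375), (62.708866119384766, 200.83090209960938), 79.79544067382812) 0.021236280945353576
80 ((433.3128967285156, -339.72796630859375), (22.868812561035156, 25.504047393798828), 89.41242218017578) 0.0648896137329687
knob 1047 ((583.1683349609375, 50.67334747314453), (63.4254035949707, 17.93337059020996), 6.52766752243042) [0.18367714 0.1850493 ]
kg [([0.582, 0.052, 0.165], 0.8)]
[-3.72575270e+00  1.20153528e+01  4.47093452e+00  8.24830112e+01
 -3.65907607e-03 -1.00372575e+01] 17.375
```

View pics/t4.png

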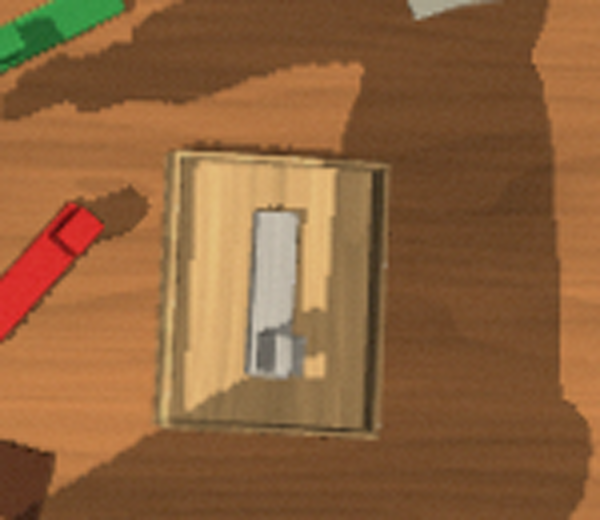

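View pics/w4.png

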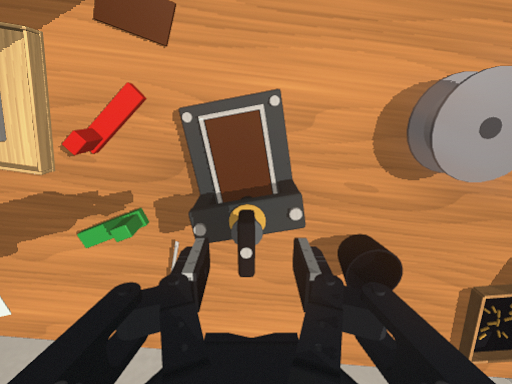

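The block lies flat in the tray (grip top at 65 mm, tongue top at 21 mm). The bar is at yaw 6.5°, so the joint is about 0.18 rad. Next I'll grip the knob and start turning.

Run:
```python
from h import *
a=[.584,.0505]
robot.goto([*a,.235],[180,0,186.5])
print(robot.line_to([*a,.1505],v=0.1,until_force=6))
jaws.gripper_to(0.0,squeeze=40); robot.pause(.2)
s=status.sense(); print(s["ee_pos"],s["ft_force"],s["ft_torque"],s["finger_gap"],s["qpos"].round(1),s["time_s"])
yaw=186.5;z=s["ee_pos"][2]
for k in range(2):
    yaw-=10; z-=.00796*np.radians(10)
    robot.line_to([*a,z],[180,0,yaw],v=.0055)
    s=status.sense(); print(s["ee_pos"],s["eef_rot"][2],s["ft_force"],s["ft_torque"],s["time_s"])
```

```text
False
[0.58422622 0.05071284 0.15106462] [-0.65248503  1.89296176  5.92572177] [ 0.40325626  0.14559085 -0.12514242] 0.017182471168941393 [-3.2 20.2 -2.8 66.9  0.  -9.8] 19.35
[0.58414753 0.05081471 0.14972169] 176.7034681020903 [0.69337306 4.42226624 2.64604504] [ 0.7053361  -0.23951671 -0.16018937] 19.675
[0.58418702 0.05086333 0.14836743] 166.77855303969824 [1.64755508 4.68049641 1.07594378] [ 0.98054499 -0.31416749 -0.14307274] 20.075
```

Forces are small and the knob is gripped, so I'll carry on with the turn.

Run:
```python
from h import *
a=[.584,.0505]
yaw=166.5;z=.1506-.00796*np.radians(20)
q=.177+np.radians(20)
while q<2.94:
    st=min(12,np.degrees(2.95-q))
    yaw-=st; z-=.00796*np.radians(st); q+=np.radians(st)
    robot.line_to([*a,z],[180,0,yaw],v=.00556)
    s=status.sense(); print(round(q,2),s["ee_pos"].round(4),s["eef_rot"][2].round(1),s["ft_force"].round(1),s["ft_torque"].round(2),s["finger_gap"].round(4))
    if np.linalg.norm(s["ft_force"])>30: print("stop");break
print(s["time_s"],s["qpos"].round(1)); print(yaw,z,q)
snap("side","s5.png",(200,100,330,240),4)
```

```text
Traceback (most recent call last):
AttributeError: 'float' object has no attribute 'round'
```

One 12° step was executed before the print error, so I'll resume from the actual state.

Run:
```python
from h import *
a=[.584,.0505]
s=status.sense(); print(s["ee_pos"],s["eef_rot"],s["ft_force"],s["ft_torque"],s["finger_gap"])
yaw=154.5;z=.1506-.00796*np.radians(32)
q=.177+np.radians(32)
while q<2.94:
    st=min(12,np.degrees(2.95-q))
    yaw-=st; z-=.00796*np.radians(st); q+=np.radians(st)
    robot.line_to([*a,z],[180,0,yaw],v=.00556)
    s=status.sense(); print(round(q,2),s["ee_pos"].round(4),round(float(s["eef_rot"][2]),1),s["ft_force"].round(1),s["ft_torque"].round(2),round(float(s["finger_gap"]),4))
    if np.linalg.norm(s["ft_force"])>30: print("stop");break
print(s["time_s"],s["qpos"].round(1)); print(yaw,z,q)
snap("side","s5.png",(200,100,330,240),4)
```

```text
[0.58424482 0.05097256 0.14667333] [1.79931577e+02 2.93401900e-02 1.54795052e+02] [0.57111463 5.89187181 4.47368355] [ 1.04924384 -0.10087812 -0.1764679 ] 0.01715694749404339
0.94 [0.5843 0.0511 0.145 ] 142.8 [1.3 6.2 4.1] [ 1.19 -0.09 -0.14] 0.0176
1.15 [0.5844 0.0512 0.1433] 130.8 [1.  6.7 3.7] [ 1.19 -0.19 -0.14] 0.0174
1.36 [0.5845 0.0512 0.1417] 118.8 [1.8 6.8 4.6] [ 1.39 -0.24 -0.16] 0.0178
1.57 [0.5846 0.0513 0.14  ] 106.8 [1.9 7.7 4.7] [ 1.4  -0.3  -0.21] 0.0175
1.78 [0.5847 0.0513 0.1384] 94.8 [3.  8.7 4. ] [ 1.4  -0.44 -0.14] 0.0174
1.99 [0.5848 0.0513 0.1367] 82.8 [3.9 7.3 3.6] [ 1.45 -0.48 -0.13] 0.0176
2.2 [0.585  0.0513 0.135 ] 70.8 [2.7 7.1 3.6] [ 1.39 -0.59 -0.16] 0.0175
2.41 [0.5851 0.0513 0.1334] 58.8 [5.  7.1 2.5] [ 1.42 -0.75 -0.17] 0.0173
2.62 [0.5852 0.0512 0.1317] 46.8 [5.8 7.7 2.3] [ 1.4  -0.79 -0.14] 0.0177
2.83 [0.5853 0.0511 0.13  ] 34.8 [6.4 6.2 2.5] [ 1.29 -0.87 -0.1 ] 0.0176
2.95 [0.5853 0.051  0.1291] 27.9 [6.2 6.4 2.4] [ 1.27 -0.78 -0.08] 0.0177
25.4333 [-3.200e+00  2.100e+01 -5.000e+00  6.390e+01  1.000e-01  1.489e+02]
27.618803410222696 0.12852691999999996 2.95
```

View pics/s5.png

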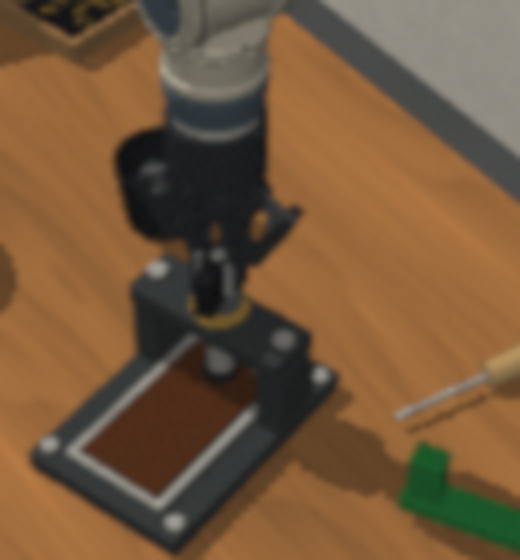

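No stop felt yet at the nominal 2.95. I'll creep on until it is.

Run:
```python
from h import *
a=[.584,.0505]
yaw=27.6188;z=.128527;q=2.95
for k in range(8):
    yaw-=1.5; z-=.00796*np.radians(1.5); q+=np.radians(1.5)
    robot.line_to([*a,z],[180,0,yaw],v=.002)
    robot.pause(.1)
    s=status.sense(); print(round(q,3),s["ee_pos"].round(4),round(float(s["eef_rot"][2]),2),s["ft_force"].round(1),s["ft_torque"].round(2),round(float(s["finger_gap"]),4))
    if abs(s["ft_torque"][2]+.1)>.4 or np.linalg.norm(s["ft_force"])>30: print("stop");break
print(s["time_s"],yaw,z)
```

```text
2.976 [0.5853 0.0511 0.1289] 26.43 [5.8 6.5 2.6] [ 1.23 -0.87 -0.04] 0.0174
3.002 [0.5853 0.051  0.1287] 24.93 [5.7 6.3 1.7] [ 1.21 -0.88 -0.07] 0.0176
3.029 [0.5853 0.051  0.1286] 23.52 [6.  5.6 4.1] [ 0.98 -0.91  1.02] 0.0174
stop
26.5333 23.1188 0.12790182306193562
```

The torque rose to 1.0 N m at a commanded 3.03, so the stop is reached. I'll relax 1°, release, retreat and check.

Run:
```python
from h import *
a=[.584,.0505]
robot.line_to([*a,.1280],[180,0,24.3],v=.002)
s=status.sense(); print(s["ft_torque"])
jaws.gripper_to(0.05); robot.pause(.2)
robot.line_to([*a,.27],v=0.12)
robot.goto([.5,.05,.30],[180,0,186])
c=snap("wrist","w6.png"); A=cloud(c); rect=lambda P:cv2.minAreaRect((P[:,:2]*1000).astype(np.float32))
m=(abs(A[...,0]-.584)<.05)&(abs(A[...,1]-.05)<.05)&(A[...,2]>.145)&(A[...,2]<.2)
print("knob",m.sum(),rect(A[m]),np.percentile(A[m][:,2],[50,90]))
t=c=snap("top","t6.png",scale=1.5);snap("side","s6.png",(200,100,330,240),4)
for n in["blank","reel","pot","driver","block","tray"]:
    print(n,[(np.round(m["at"],3).tolist(),round(m["p"],2)) for m in vision.mark_of(n,"side")])
s=status.sense(); print(s["ft_force"],s["finger_gap"],s["time_s"],s["ee_pos"])
```

```text
[ 1.17257473 -0.86036841  0.07384693]
knob 799 ((583.0585327148438, 50.46915054321289), (63.235877990722656, 18.332672119140625), 24.997983932495117) [0.16113717 0.1626127 ]
blank [([0.533, 0.034, 0.019], 0.87), ([0.338, -0.127, -0.004], 0.75)]
reel [([0.436, 0.356, -0.0], 0.56)]
pot [([0.669, 0.261, -0.0], 0.67), ([0.476, -0.341, 0.007], 0.26)]
driver [([0.768, -0.07, 0.004], 0.63)]
block [([0.668, -0.178, -0.004], 0.9), ([0.476, -0.341, 0.006], 0.85), ([0.486, -0.166, -0.002], 0.68), ([0.537, 0.039, -0.0], 0.42)]
tray [([0.478, -0.344, -0.001], 0.77), ([0.582, 0.049, 0.109], 0.39)]
[ 0.15010144 -0.16079612 -0.07602925] 0.049648058394932665 31.5917 [0.49997669 0.05000614 0.29997575]
```

View pics/w6.png

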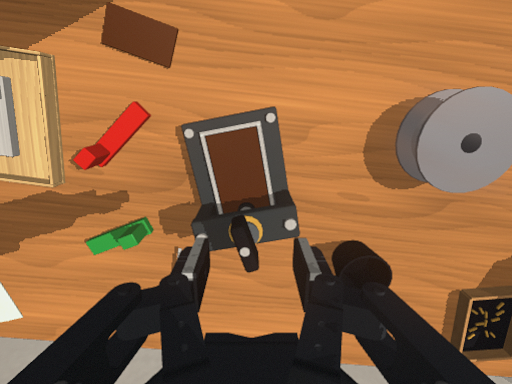

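View pics/s6.png

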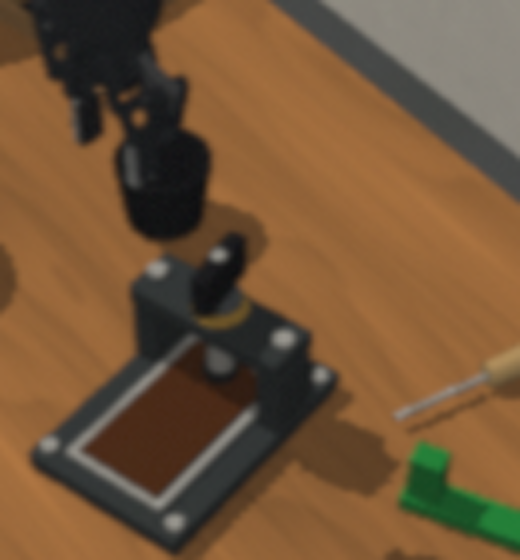

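View pics/t6.png

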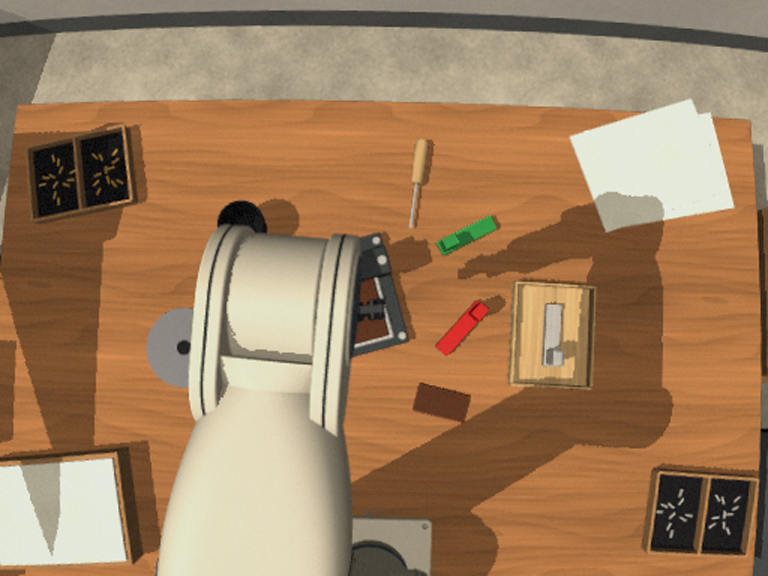

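The knob top stands at 161.1 mm, where 161 mm is expected at the stop. Its yaw of 25.0° gives a joint value of about 3.0. The blank is in its nest under the foot, the block lies in the tray, and the bystanders have not moved. I'm handing in.

Run:
```python
from h import *
robot.hand_in(); print(status.sense()["time_s"])
```

```text
the job is handed in; nothing more can be done
the job is handed in; nothing more can be done
```

I pulled the steel block 72 mm out from under the foot, lifted it clear and set it down flat in the tray. Then I turned the bar knob clockwise to its stop in one helical grasp, let go, and handed the job in at about 32 s.

**Last checks:**
- **Block:** it stands in the middle of the tray, with its grip top at 65 mm and its tongue top at 21 mm. Both heights match a block lying flat on the tray floor.
- **Knob:** the top is at 161.1 mm, against 161 mm expected at the stop. The bar's angle gives a joint value of about 3.0 rad. The wrist torque rose to 1.0 N m when the stop was reached, so I backed off 1° before releasing.
- **Blank:** it is still in its nest under the foot.
- **Reel, pot and screwdriver:** all within about 5 mm of their starting positions, which is the detector's own error.
- **Robot:** clear of everything, with no force on the tool.

The clamping force was not measured directly; I inferred it from the knob being at its stop. None of the last checks failed or disagreed. Earlier, one of my scripts stopped on a print error partway through the turn; I resumed from the position the arm had reached, with no effect on the result.

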